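# Press the sprung leg of a cupboard insert shelf to its mark and lock it

### The job

The insert shelf has to go back into the cupboard: three of its four sprung corner legs are already pressed down and locked, and the fourth still stands up too long with its cam lever swung out. Take that leg from above, press it straight down until its middle ring is level with the mouth of the lock, and while you hold it there turn your hand about the leg so that a finger pushes the upright wing of the lever round until the lever is fully home. Finish still gripping the leg with the ring at the mouth and the lever home - do not let go - and leave the jars, crockery and other things on the worktop where they are.

Things in the scene. Friction and masses are not known exactly. Their poses are not given: they have to be found in the camera images.
- shelf: insert shelf, fixed on the worktop: slatted board (top 72 mm up) between four white corner tubes at (+-80, +-130) mm, each ending in a lock (41 mm wide) with a grey cam ring (138 to 150 mm up) out of which a round leg slides. Origin: centre of its footprint; x short side, y long side. Leg to set: at (-80, +130). The other three are locked, tops 202 mm up, their wings along the long side, inwards
- leg: round aluminium leg to be set: tube 22 mm across, black rubber cap on top (31 mm across, 11 mm thick), three dark rings 18 mm apart. Origin: on its axis at the middle ring; z up. Cap's underside 41 mm, top 52 mm above the origin; 60 mm free tube below the cap at the start. Slides up and down and turns freely with the hand; a spring pushes it up, 6 N fully out, 9 N at the mark
- leg_top (a point): centre of the top of the rubber cap of that leg
- mouth (a point): centre of the mouth of that leg's lock: on the leg's axis at the top face of the cam ring, 150 mm above the worktop. The middle ring belongs here
- leg_slide (a joint): height of the middle ring above the mouth, m: 0.045 fully out (where the spring puts it at the start), 0 with the middle ring level with the mouth, down to -0.025 fully in
- lever (a joint): turn of that leg's cam lever about the leg's axis, rad, counter-clockwise seen from above: 0 swung fully out, 1.047 fully home against its stop. Starts at 0 to 0.2, turns stiffly (about 0.1 N m, up to 0.3 N m over the last third as the cam bites) and stays where it is left
- wing (a point): middle of the lever's upright wing: grey plate 6 mm thick (8 mm at its outer edge), radial, 20 to 53 mm from the leg's axis, top 28 mm above the mouth; this point: 35 mm out, 11 mm above the mouth. In the shelf's frame it points to 210 deg (x towards y) at lever 0, 270 deg (-y) home. Fingers gripping the leg with tips 3 to 8 mm above the mouth push it as they turn
- jar_a: amber spice jar, 42 mm across, 70 mm tall, standing on the slatted board; origin at its foot. Leave it
- jar_b: clear spice jar, 42 mm across, 62 mm tall, standing on the slatted board; origin at its foot. Leave it
- mug: white mug, 80 mm across, 95 mm tall, on the worktop to the left; origin at its foot. Leave it
- bowl: bowl, 140 mm across, 58 mm tall, on the worktop to the far left; origin at its foot. Leave it
- soap: washing-up liquid bottle, 60 mm across, 190 mm tall, on the worktop to the far right; origin at its foot. Leave it
- tumbler: glass tumbler, 68 mm across, 100 mm tall, on the worktop to the right; origin at its foot. Leave it
- spoon: wooden spoon, 240 mm long, lying on the worktop to the near right. Leave it

How it is judged:
On the way, in this order (a step that is already met when the one before it is completed fails the run):
1. the leg is gripped and held with its middle ring at the mouth, the lever still open (value of joint leg_slide between -0.004 and 0.004 m and contact force between the fingers and leg above 3 N and value of joint lever below 0.5 rad), for 0.2 s.
2. the lever is home while the leg is held at the mark (value of joint lever above 0.95 rad and value of joint leg_slide between -0.004 and 0.004 m and contact force between the fingers and leg above 3 N), for 0.2 s.
At the end, for the whole second after the job is handed in: The lever is home (0.95 rad or more), the middle ring stands within 4 mm of the mouth, and the fingers still grip the leg with more than 3 N (all of step 2); the arm keeps its last pose, push and grip.
It fails at once if the lever is turned while the leg is not gripped or is more than 6 mm off the mark (value of joint lever above 0.5 rad and (value of joint leg_slide above 0.006 m or value of joint leg_slide below -0.006 m or contact force between the fingers and leg below 0.5 N)).
It fails at once if a jar, the crockery, the bottle or the spoon is pushed away (distance of any of jar_a, jar_b from where it was at the start of the episode above 0.02 m or distance of any of mug, bowl, soap, tumbler, spoon from where it was at the start of the episode above 0.03 m).
It also fails if it takes over 42 s, if anything falls off the work surface, if the arm or the gripper's body presses on something with over 40 N, if the wrist force passes 120 N, or if a joint passes its speed limit or range.

### The arm

A 6-joint arm with a two-finger parallel gripper is mounted at the origin on the work surface. World frame = base frame: x ahead of the robot, y to its left, z up, the work surface at z = 0. Lengths are in m, angles in rad, forces in N, time in s.
With the tool pointing down it reaches from about 0.325 to 0.775 m from the base axis. Payload 5.5 kg.
Tool frame: the origin (TCP) lies between the finger pads; the fingertips stand 8 mm ahead of it and the grasp point (between the pads) lies 11 mm behind it (bot.tip_reach is the distance from the TCP to the fingertips, in m); z points along the fingers, y is the line along which they close (so a half turn about z gives the same grasp; the last joint's range is limited). The gripper opens to 88 mm and grips with 3 to 60 N. Pads are 20 mm wide; open, the fingers measure 115 mm over their backs; the gripper's body (75 mm by 178 mm) begins 61 mm behind the grasp point.
Start: joints at [1.098, 0.091, 1.231, -0, 1.82, -0.057], TCP at [0.242, 0.549, 0.231] pointing down, gripper open.
Joint ranges: [-2.87, 2.87], [-0.86, 2.18], [0.17, 2.46], [-1.51, 4.65], [0.06, 2.69], [-2.65, 2.65]. Speed limits (rad/s): [2.57, 2.57, 3.01, 3.14, 3.14, 3.14].

### API

Orientations are given as a unit quaternion [w, x, y, z].
In Python, from bench import bot, imaging, sensors gives the robot as it stands (bot), with the cameras (imaging) and the readings (sensors).
- The arm moves only by the tool creep_tool, called after "Request:" as name(argument=value, ...) on one line, values as JSON. Schema: {"type":"object","properties":{"plan":{"type":"array","items":{"type":"array","items":{"type":"array","items":{"type":"number"},"minItems":7,"maxItems":7},"minItems":1,"maxItems":12},"minItems":1,"maxItems":1},"grip_force":{"type":"number"},"only":{"type":"string"},"quiet":{"type":"boolean"},"lines":{"type":"string"}},"required":["plan"],"additionalProperties":false}. plan is a list that holds a single list of rows (three levels of brackets), with 1 to 12 rows, each of 7 numbers: dx, dy, dz in m, then a rotation vector rx, ry, rz in rad, then the finger opening in m; each row shifts and turns the commanded pose from where the row before left it, along the tool's axes as they then stand; what a row does not reach is not made up. A row lasts 1/10 s, in which the tool goes at most 0.05 m and 0.15 rad, less where a joint would pass 70% of its speed; a pose out of reach is approached as far as the arm can. The fingers move at their own pace and stop on an object; grip_force is the grip in N (left out, the last holds). Time passes only in rows, so rows that do not move let the fingers close. The tool returns the time, the measured TCP pose, the force, the opening and the grip force at its end. only (a regular expression) keeps the lines of the reply that match it, lines (a string "A,B") keeps lines A to B, and quiet returns only ok. Input that does not fit is refused with a message, and nothing moves.
- sensors.get_obs(): the state, without advancing time (a new reading comes with each control period).
- imaging.grab_frame(name): name is "side" or "top" or "wrist"; returns a dict with "frame" (420x560x3 uint8, blue, green, red), "depth" (420x560 float32, m along the optical axis (not along the pixel's ray), 0 where there is no reading), "fx", "fy", "cx", "cy" (pixels), "dist_coeffs" ([k1, k2, p1, p2, k3] as OpenCV has them; the pictures are not rectified), "R" (3x3) and "t" (3): a world point X has camera coordinates R X + t; the wrist camera has in their place "hand_eye" (4x4, takes a point from camera to tool coordinates, whose origin is the TCP and whose axes are the flange's). Camera axes: x right, y down, z forward; pixel columns grow to the right and rows downward; lengths in m; the calibration is good to about 2 mm. A picture is of the moment at which its call begins: read the wrist's pose just before it.
- bot.hand_in(): hands the job in; it is judged then, once.
The state is a dict: "time": time; "joints": joint angles; "dq": joint speeds; "joint_efforts": joint torques, N m; "ee_pos": TCP position; "tool_rot": TCP orientation; "ft_force": force on the tool from outside, world axes, zero at the start; "ft_torque": the same for the moment, N m; "width": finger opening in m; "gripper_force": force on a finger pad.
Only numpy, scipy, OpenCV 4.12 (cv2) and the standard library are available. Lean on these libraries where they do the work, as an engineer would, in place of code of your own. Each camera call takes 0.05 s, during which the arm holds its last target. There are 200 camera calls.

## Working session

There is one attempt and no reset: what is moved stays moved. The work goes in short steps, Python scripts to look and compute and a tool call to move; the robot and the scene stay as the last step left them, time stands still between calls to the robot, and variables do not carry over. Pictures are saved under pics/ and viewed, at most 10 in all, crops included, and the job is handed in when it is done.

```bash
ls; mkdir -p pics
```

Run:
```python
from bench import bot, imaging, sensors
import cv2,numpy as np
o=sensors.get_obs()
for k in o: print(k,np.round(o[k],3))
print(bot.tip_reach)
ims=[]
for n in("top","side"):
    f=imaging.grab_frame(n); np.savez(f"pics/{n}0.npz",**f); cv2.imwrite(f"pics/{n}0.png",f["frame"])
    print(n,f["fx"],f["cx"],f["cy"],f["dist_coeffs"],np.round(f["R"],3).tolist(),f["t"])
```

```text
bench.py
pics
time 0.0
joints [ 1.098  0.092  1.232 -0.     1.82  -0.057]
dq [-0.002 -0.002  0.001  0.    -0.001  0.   ]
joint_efforts [-2.0000e-03 -4.4645e+01 -4.0645e+01  7.0000e-02  2.9000e-02 -0.0000e+00]
ee_pos [0.242 0.549 0.23 ]
tool_rot [-0.     0.206  0.978 -0.001]
ft_force [ 0.385 -0.12   0.616]
ft_torque [-0.037 -0.002  0.015]
gripper_force 0.0
width 0.088
0.008
top 457.87678675212715 285.18923107688784 213.76722324335634 [0.04444616 0.         0.         0.         0.        ] [[-0.024, -0.999, -0.025], [-0.992, 0.027, -0.122], [0.122, 0.022, -0.992]] [0.01056819 0.56248353 1.37979042]
side 422.6837263599174 280.62431426660777 211.64962322403704 [0.00167479 0.         0.         0.         0.        ] [[0.977, -0.214, 0.003], [-0.149, -0.692, -0.706], [0.154, 0.689, -0.708]] [-0.55642924  0.18281975  1.04284847]
```

View pics/top0.png

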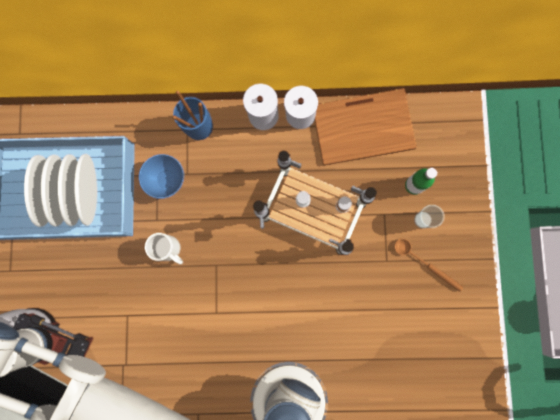

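View pics/side0.png

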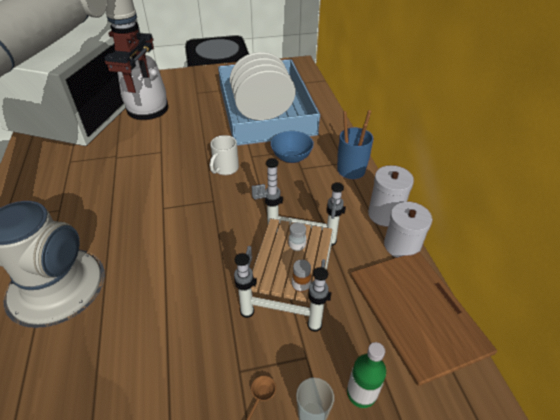

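The top view shows the four caps near (285,158), (369,194), (260,208) and (346,246). The tall leg is the near-left one, at (260,208) in top and (272,165) in side, with its grey lever at side (260,190). I'll enlarge both.

Run:
```python
import cv2,numpy as np
t=cv2.imread("pics/top0.png")[140:265,235:395]; s=cv2.imread("pics/side0.png")[145:345,215:365]
a=cv2.resize(t,None,fx=2.5,fy=2.5,interpolation=cv2.INTER_CUBIC); b=cv2.resize(s,None,fx=2.6,fy=2.6,interpolation=cv2.INTER_CUBIC)
c=np.zeros((525,800,3),np.uint8); c[:a.shape[0],:400]=a; c[:b.shape[0],405:405+b.shape[1]]=b
# zoom on leg in top
z=cv2.resize(cv2.imread("pics/top0.png")[190:235,240:290],None,fx=4.6,fy=4.6,interpolation=cv2.INTER_CUBIC); c[315:315+z.shape[0],:z.shape[1]]=z
cv2.imwrite("pics/z0.png",c)
```

```text
(no output)
```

View pics/z0.png

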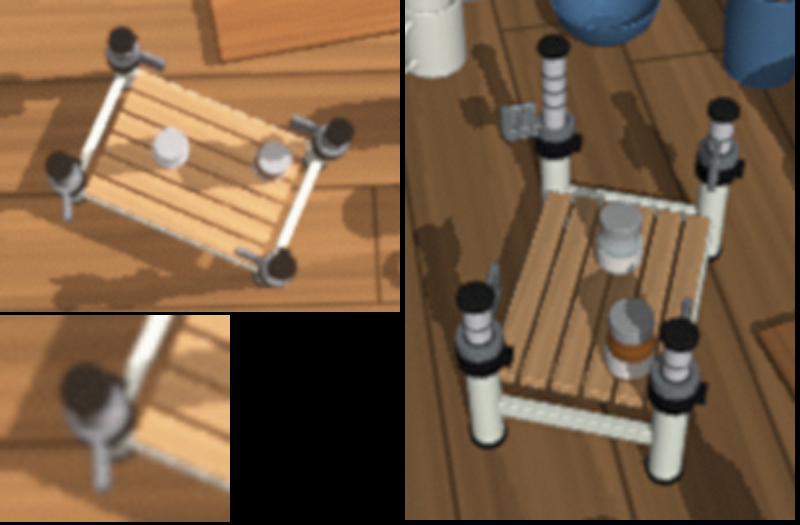

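Caps are at top (260,206), (284,157), (369,194), (347,246) and side (272,163), (337,187), (242,259), (321,273). The wing of the open lever hangs down (robot −x) from the lock in top, at about (262,225). Next: dark masks and triangulation.

Create h.py:
```python
import cv2,numpy as np
def ray(f,uv):
    K=np.array([[f["fx"],0,f["cx"]],[0,f["fy"],f["cy"]],[0,0,1]])
    p=cv2.undistortPoints(np.array([[uv]],float),K,np.array(f["dist_coeffs"]))[0,0]
    R=np.array(f["R"]);t=np.array(f["t"]); d=R.T@np.array([p[0],p[1],1]); return -R.T@t,d/np.linalg.norm(d)
def tri(a,b):
    (o1,d1),(o2,d2)=a,b
    s=np.linalg.lstsq(np.c_[d1,-d2],o2-o1,rcond=None)[0]; p,q=o1+s[0]*d1,o2+s[1]*d2
    return (p+q)/2,np.linalg.norm(p-q)
def plane(r,z): o,d=r; return o+d*(z-o[2])/d[2]
def blob(f,uv,thr,r=9):
    g=f["frame"].max(2); m=np.zeros_like(g); u,v=map(int,uv); m[v-r:v+r+1,u-r:u+r+1]=(g[v-r:v+r+1,u-r:u+r+1]<thr)*255
    n,l,st,c=cv2.connectedComponentsWithStats(m); k=l[v,u]
    return c[k],st[k]
```

Run:
```python
from h import *
T=np.load("pics/top0.npz");S=np.load("pics/side0.npz")
tp=[(260,206),(284,157),(369,194),(347,246)]; sp=[(272,163),(337,187),(242,259),(321,273)]
sp=[sp[0],sp[1],sp[3],sp[2]]
P=[]
for a,b in zip(tp,sp):
    for thr in (45,60):
        ca,sa=blob(T,a,thr); cb,sb=blob(S,b,thr)
        p,e=tri(ray(T,ca),ray(S,cb)); print(thr,np.round(ca,1),sa,np.round(cb,1),sb,p.round(4),round(e,4))
```

```text
45 [279.5 209.5] [     0      0    560    420 235200] [271.7 162.6] [266 159  12   8  81] [0.5459 0.0044 0.2902] 0.0072
60 [258.  205.9] [254 202   9   9  63] [271.7 162.3] [266 158  12   9  92] [0.5603 0.0626 0.2441] 0.0015
45 [279.5 209.5] [     0      0    560    420 235200] [337. 187.] [332 183  11   9  83] [ 0.6231 -0.0135  0.2174] 0.1471
60 [283.1 156. ] [279 152   9   9  61] [337.3 187. ] [332 183  12   9  91] [ 0.7048 -0.0057  0.1983] 0.002
45 [279.5 209.5] [     0      0    560    420 235200] [320.  273.4] [313 268  15  12 145] [ 0.6461  0.0108 -0.1535] 0.0907
60 [370.  192.4] [366 188   9  10  69] [320.1 273.4] [313 267  15  13 155] [ 0.5952 -0.2404  0.1972] 0.0005
45 [279.5 209.5] [     0      0    560    420 235200] [241.5 259. ] [235 254  14  11 135] [ 0.5224  0.0091 -0.014 ] 0.1202
60 [279.5 209.5] [     0      0    560    420 235175] [241.5 258.9] [234 253  16  12 154] [ 0.5224  0.0092 -0.0136] 0.1201
```

Triangulated heights come out as they should: leg cap 0.244 against 0.2415 expected at mid-height, the others 0.198. The corner spacings are 0.160 and 0.259. The leg axis is at about (0.560, 0.063) and the shelf yaw is about −25°. I'll lift, move over above the leg, then turn.

Request:
creep_tool(plan=[[[0, 0, -0.04, 0, 0, 0, 0.088], [0, 0, -0.04, 0, 0, 0, 0.088], [-0.04, -0.026, 0, 0, 0, 0, 0.088], [-0.04, -0.026, 0, 0, 0, 0, 0.088], [-0.04, -0.026, 0, 0, 0, 0, 0.088], [-0.04, -0.026, 0, 0, 0, 0, 0.088], [-0.04, -0.026, 0, 0, 0, 0, 0.088], [-0.04, -0.026, 0, 0, 0, 0, 0.088], [-0.04, -0.026, 0, 0, 0, 0, 0.088], [-0.04, -0.026, 0, 0, 0, 0, 0.088], [-0.04, -0.026, 0, 0, 0, 0, 0.088], [-0.04, -0.026, 0, 0, 0, 0, 0.088]]], grip_force=40)

```text
time: 1.3
ee_pos: [0.5039, 0.1476, 0.3103]
tool_rot: [-0.0, 0.206, 0.978, -0.0]
ft_force: [1.4, 1.0, -0.9]
width: 0.0881
gripper_force: 0.0
```

Request:
creep_tool(plan=[[[0, 0, 0, 0, 0, 0.15, 0.088], [0, 0, 0, 0, 0, 0.15, 0.088], [0, 0, 0, 0, 0, 0.15, 0.088], [0, 0, 0, 0, 0, 0.15, 0.088], [0, 0, 0, 0, 0, 0.15, 0.088], [0, 0, 0, 0, 0, 0.15, 0.088], [0, 0, 0, 0, 0, 0.15, 0.088], [0, 0, 0, 0, 0, 0.15, 0.088], [0, 0, 0, 0, 0, 0.15, 0.088], [0, 0, 0, 0, 0, 0.15, 0.088], [0, 0, 0, 0, 0, 0.15, 0.088], [0, 0, 0, 0, 0, 0.15, 0.088]]])

```text
time: 2.5
ee_pos: [0.5031, 0.1495, 0.3101]
tool_rot: [-0.0, 0.896, 0.444, -0.001]
ft_force: [-0.2, -1.2, 0.7]
width: 0.0877
gripper_force: 0.0
```

Run:
```python
from bench import bot, imaging, sensors
import cv2,numpy as np
from scipy.spatial.transform import Rotation as Ro
o=sensors.get_obs(); M=Ro.from_quat(o["tool_rot"],scalar_first=True).as_matrix()
print(np.round(o["joints"],3),np.round(o["ee_pos"],4),M.round(3).tolist())
d=np.array([0.5603,0.0626,o["ee_pos"][2]])-o["ee_pos"]; print("tool delta",(M.T@d).round(4),"yang",np.degrees(np.arctan2(M[1,1],M[0,1])))
f=imaging.grab_frame("wrist"); np.savez("pics/w1.npz",ee=o["ee_pos"],M=M,**f); cv2.imwrite("pics/w1.png",f["frame"]); print(f["hand_eye"],f["fx"],f["cx"],f["cy"],f["dist_coeffs"])
```

```text
[ 0.224 -0.079  1.259 -0.     1.962  0.875] [0.5031 0.1495 0.3101] [[0.606, 0.795, -0.001], [0.795, -0.606, -0.0], [-0.001, -0.001, -1.0]]
tool delta [-0.0344  0.0981 -0.    ] yang -37.31071373748704
[[ 4.12522142e-04 -9.61977218e-01 -2.73129386e-01  7.45758696e-02]
 [ 9.99999904e-01  3.56232944e-04  2.55681479e-04  3.09385786e-04]
 [-1.48662073e-04 -2.73129466e-01  9.61977273e-01 -1.55201584e-01]
 [ 0.00000000e+00  0.00000000e+00  0.00000000e+00  1.00000000e+00]] 293.9536437983774 280.07868764967634 206.19887253948502 [-0.00991975  0.          0.          0.          0.        ]
```

View pics/w1.png

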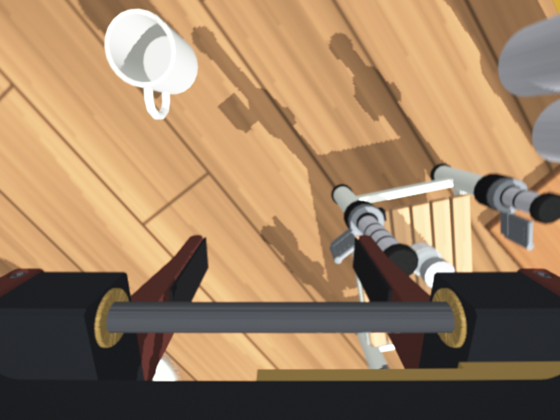

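The wrist view shows the mug at (150,50) and the leg leaning across the frame. Its cap is at (400,258), and the wing plate is at (343,245) beside the right finger. I'll move over the leg and measure again.

Request:
creep_tool(plan=[[[-0.0115, 0.0327, 0, 0, 0, 0, 0.088], [-0.0115, 0.0327, 0, 0, 0, 0, 0.088], [-0.0115, 0.0327, 0, 0, 0, 0, 0.088], [0, 0, 0, 0, 0, 0, 0.088], [0, 0, 0, 0, 0, 0, 0.088]]], grip_force=40)

```text
time: 3.05
ee_pos: [0.5609, 0.0626, 0.3099]
tool_rot: [-0.001, 0.895, 0.447, -0.001]
ft_force: [0.1, 0.1, 0.4]
width: 0.0877
gripper_force: 0.0
```

Add to h.py:
```python
def wrist():
    from bench import bot, imaging, sensors
    from scipy.spatial.transform import Rotation as Ro
    o=sensors.get_obs(); M=Ro.from_quat(o["tool_rot"],scalar_first=True).as_matrix(); f=dict(imaging.grab_frame("wrist"))
    W=np.eye(4); W[:3,:3]=M; W[:3,3]=o["ee_pos"]; W=W@np.array(f["hand_eye"])
    f["R"]=W[:3,:3].T; f["t"]=-W[:3,:3].T@W[:3,3]; return o,M,f
```

Run:
```python
from h import *
o,M,f=wrist(); np.savez("pics/w2.npz",**f); cv2.imwrite("pics/w2.png",f["frame"])
print(o["ee_pos"],np.round(o["joints"],3))
p=f["R"]@np.array([.5603,.0626,.247])+f["t"]; print("expected",p[:2]/p[2]*f["fx"]+[f["cx"],f["cy"]])
```

```text
[0.56089608 0.06257591 0.30987334] [0.051 0.028 1.155 0.    1.96  0.695]
expected [279.10131574 222.09992912]
```

View pics/w2.png

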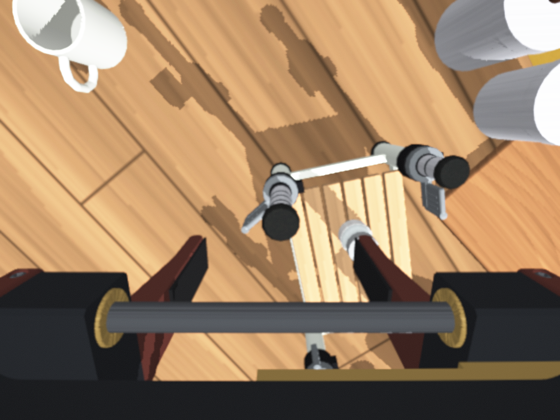

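The cap sits between the fingers at (281,220) (predicted (279,222)). The open wing's outer end is at about (247,226). Next: the exact cap centre and the wing angle.

Run:
```python
from h import *
f=dict(np.load("pics/w2.npz"))
g=f["frame"].max(2); m=((g<50)*255).astype(np.uint8); m[:195]=0;m[245:]=0;m[:,:255]=0;m[:,305:]=0
c=max(cv2.findContours(m,cv2.RETR_EXTERNAL,cv2.CHAIN_APPROX_NONE)[0],key=cv2.contourArea)
print(cv2.boundingRect(c),cv2.minEnclosingCircle(c),cv2.contourArea(c))
M=cv2.moments(c); uv=(M["m10"]/M["m00"],M["m01"]/M["m00"])
uvc=cv2.minEnclosingCircle(c)[0]
for q in(uv,uvc): print(np.round(q,1),plane(ray(f,q),.245).round(4))
for q in((247,229),(247,222),(260,213)):
    for z in(.170,.178):
        p=plane(ray(f,q),z); d=p[:2]-[.560,.0625]; print(q,z,p.round(4),np.degrees(np.arctan2(d[1],d[0]))%360,np.linalg.norm(d))
print(cv2.imwrite("pics/z2.png",cv2.resize(f["frame"][150:250,220:330],None,fx=5,fy=5,interpolation=cv2.INTER_CUBIC)))
```

```text
(263, 204, 35, 36) ((279.8548278808594, 221.5), 18.00584602355957) 950.0
[280.  221.4] [0.5608 0.0621 0.245 ]
[279.9 221.5] [0.5607 0.0621 0.245 ]
(247, 229) 0.17 [0.512 0.056 0.17 ] 187.73795026781417 0.048443666065807224
(247, 229) 0.178 [0.5146 0.0578 0.178 ] 185.94572687984353 0.04569380701366144
(247, 222) 0.17 [0.5169 0.0621 0.17  ] 180.47779398129015 0.04307088976766695
(247, 222) 0.178 [0.5194 0.0638 0.178 ] 178.22029447470322 0.04066822844402125
(260, 213) 0.17 [0.5341 0.0617 0.17  ] 181.67433835748446 0.02590805843268311
(260, 213) 0.178 [0.5361 0.0634 0.178 ] 177.90460698253705 0.023957900702660077
True
```

View pics/z2.png

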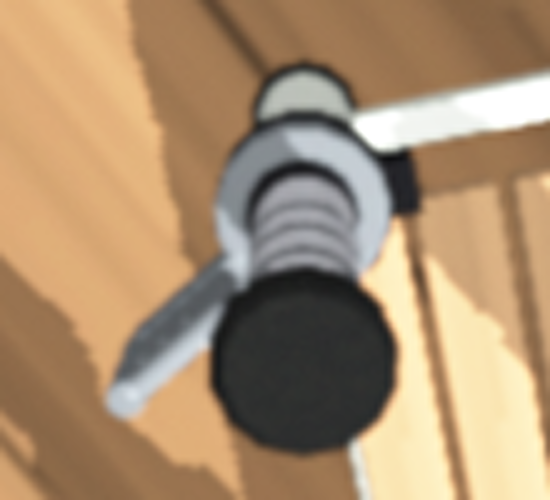

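The wing points to about 186° in world, so the lever is near 0.02 rad. The fingers stand at 143°/323°, clear of it. Now down to tips 5 mm above the middle ring (TCP z 0.208), then grip.

Request:
creep_tool(plan=[[[0, 0, 0.0255, 0, 0, 0, 0.088], [0, 0, 0.0255, 0, 0, 0, 0.088], [0, 0, 0.0255, 0, 0, 0, 0.088], [0, 0, 0.0255, 0, 0, 0, 0.088], [0, 0, 0, 0, 0, 0, 0.088], [0, 0, 0, 0, 0, 0, 0.088]]], grip_force=40)

```text
time: 3.7
ee_pos: [0.5604, 0.0639, 0.2092]
tool_rot: [-0.0, 0.894, 0.447, -0.0]
ft_force: [0.6, -0.0, 0.7]
width: 0.0879
gripper_force: 0.0
```

Request:
creep_tool(plan=[[[0, 0, 0, 0, 0, 0, 0.015], [0, 0, 0, 0, 0, 0, 0.015], [0, 0, 0, 0, 0, 0, 0.015], [0, 0, 0, 0, 0, 0, 0.015], [0, 0, 0, 0, 0, 0, 0.015], [0, 0, 0, 0, 0, 0, 0.015], [0, 0, 0, 0, 0, 0, 0.015], [0, 0, 0, 0, 0, 0, 0.015]]], grip_force=40)

```text
time: 4.5
ee_pos: [0.5611, 0.0627, 0.2086]
tool_rot: [0.0, 0.895, 0.446, 0.0]
ft_force: [0.7, -0.3, 0.3]
width: 0.0293
gripper_force: 40.0
```

Opening is 29 mm, not 22, so the pads have probably caught the cap's rim. I'll look.

Run:
```python
from h import *
from bench import bot, imaging, sensors
o,M,f=wrist(); s=imaging.grab_frame("side"); print(o["width"],o["gripper_force"])
a=cv2.resize(f["frame"][180:320,180:380],(400,280)); b=cv2.resize(s["frame"][90:230,220:320],(393,550),interpolation=cv2.INTER_CUBIC)
c=np.zeros((550,800,3),np.uint8); c[:280,:400]=a; c[:,405:798]=b; cv2.imwrite("pics/g1.png",c)
```

```text
0.029332478540081166 40.011158402776346
```

View pics/g1.png

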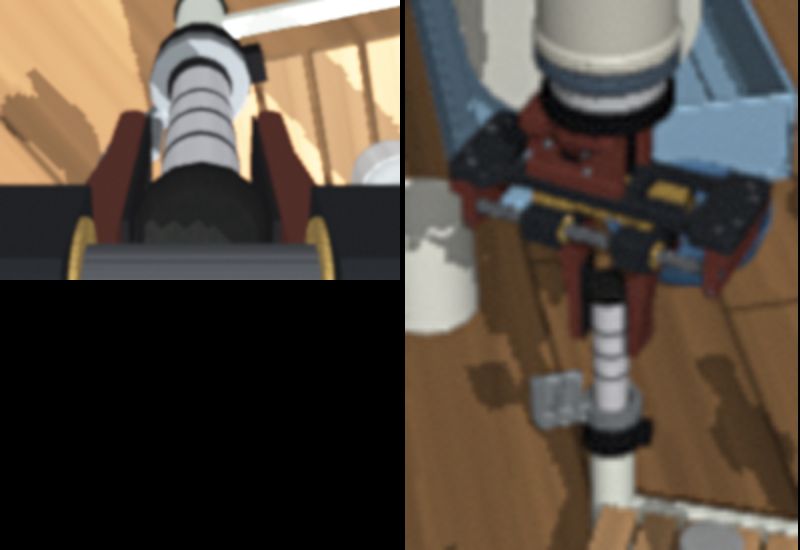

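The picture confirms it: the pads sit on the black cap (wrist crop (200,205)) and the tips stand off the tube. I'll open, go 4 mm lower and grip again.

Request:
creep_tool(plan=[[[0, 0, 0, 0, 0, 0, 0.05], [0, 0, 0, 0, 0, 0, 0.05], [0, 0, 0, 0, 0, 0, 0.05], [0, 0, 0.004, 0, 0, 0, 0.05], [0, 0, 0, 0, 0, 0, 0.05], [0, 0, 0, 0, 0, 0, 0.015], [0, 0, 0, 0, 0, 0, 0.015], [0, 0, 0, 0, 0, 0, 0.015], [0, 0, 0, 0, 0, 0, 0.015], [0, 0, 0, 0, 0, 0, 0.015], [0, 0, 0, 0, 0, 0, 0.015]]], grip_force=40)

```text
time: 5.7
ee_pos: [0.5611, 0.0628, 0.2047]
tool_rot: [0.0, 0.895, 0.446, 0.0]
ft_force: [2.5, -1.8, -0.6]
width: 0.0295
gripper_force: 40.0
```

It is still on the cap, so the pads are longer than the free tube below it at that height. A cap grip is firm (40 N), so I'll use it. I'll regrip 2.5 mm higher, putting the tips about 4 mm above the ring, and press down 45 mm.

Request:
creep_tool(plan=[[[0, 0, 0, 0, 0, 0, 0.05], [0, 0, 0, 0, 0, 0, 0.05], [0, 0, 0, 0, 0, 0, 0.05], [0, 0, -0.0025, 0, 0, 0, 0.05], [0, 0, 0, 0, 0, 0, 0.05], [0, 0, 0, 0, 0, 0, 0.015], [0, 0, 0, 0, 0, 0, 0.015], [0, 0, 0, 0, 0, 0, 0.015], [0, 0, 0, 0, 0, 0, 0.015], [0, 0, 0, 0, 0, 0, 0.015], [0, 0, 0, 0, 0, 0, 0.015]]], grip_force=50)

```text
time: 6.8
ee_pos: [0.5611, 0.0628, 0.2071]
tool_rot: [0.0, 0.895, 0.446, 0.0]
ft_force: [1.8, -1.3, -0.6]
width: 0.0288
gripper_force: 50.0
```

Request:
creep_tool(plan=[[[0, 0, 0.005, 0, 0, 0, 0.015], [0, 0, 0.005, 0, 0, 0, 0.015], [0, 0, 0.005, 0, 0, 0, 0.015], [0, 0, 0.005, 0, 0, 0, 0.015]]], grip_force=50)

```text
time: 7.2
ee_pos: [0.5612, 0.0628, 0.1885]
tool_rot: [0.001, 0.895, 0.446, 0.001]
ft_force: [-0.9, -2.1, 6.6]
width: 0.029
gripper_force: 50.0
```

Run:
```python
from h import *
o,M,f=wrist(); cv2.imwrite("pics/w3.png",cv2.resize(f["frame"][150:330,160:400],None,fx=2.5,fy=2.5)); np.savez("pics/w3.npz",**f)
print(o["ft_force"],o["ft_torque"],o["ee_pos"])
```

```text
[-0.88073149 -2.14181418  6.64602784] [-0.20525592  0.18985283 -0.0166338 ] [0.5612238  0.06276591 0.18852605]
```

View pics/w3.png

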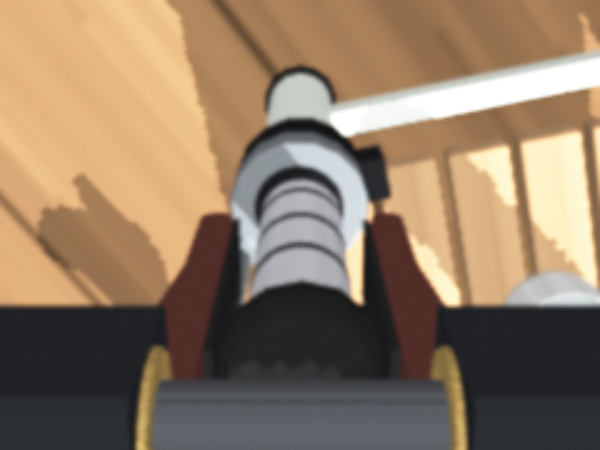

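The leg moves down with the grip, and 6.6 N matches the spring. The three rings are visible between the fingers, the wing is behind the left finger. Pressing to the mark.

Request:
creep_tool(plan=[[[0, 0, 0.005, 0, 0, 0, 0.015], [0, 0, 0.005, 0, 0, 0, 0.015], [0, 0, 0.005, 0, 0, 0, 0.015], [0, 0, 0.005, 0, 0, 0, 0.015], [0, 0, 0.005, 0, 0, 0, 0.015], [0, 0, 0, 0, 0, 0, 0.015], [0, 0, 0, 0, 0, 0, 0.015], [0, 0, 0, 0, 0, 0, 0.015]]], grip_force=50)

```text
time: 8.05
ee_pos: [0.5614, 0.063, 0.1645]
tool_rot: [0.001, 0.895, 0.446, 0.002]
ft_force: [-0.8, -1.6, 8.6]
width: 0.0289
gripper_force: 53.0
```

Run:
```python
from h import *
from bench import bot, imaging, sensors
o,M,f=wrist(); s=imaging.grab_frame("side"); np.savez("pics/w4.npz",**f);np.savez("pics/s4.npz",**s)
print(o["ft_force"],o["ee_pos"],np.degrees(np.arctan2(M[1,1],M[0,1])))
c=np.zeros((500,800,3),np.uint8); c[:300,:400]=cv2.resize(f["frame"][170:260,220:340],(400,300),interpolation=cv2.INTER_CUBIC)
c[:,405:780]=cv2.resize(s["frame"][130:230,230:305],(375,500),interpolation=cv2.INTER_CUBIC); cv2.imwrite("pics/g4.png",c)
for z in (.150,):
  p=f["R"]@np.array([.5606,.0624,z])+f["t"]; print("mouth expected px",p[:2]/p[2]*f["fx"]+[f["cx"],f["cy"]])
```

```text
[-0.75341936 -1.62593546  8.62041828] [0.56138935 0.0629505  0.16447579] -36.967135334233774
mouth expected px [278.95504489 248.26280295]
```

View pics/g4.png

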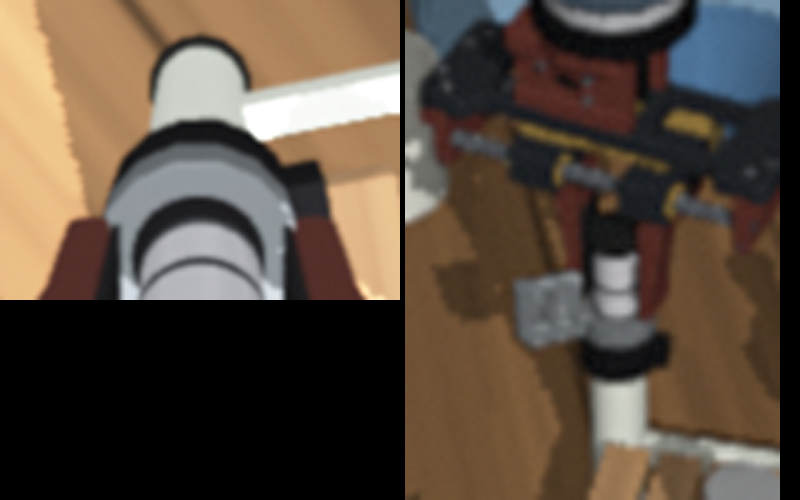

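The side crop shows the upper ring at (615,293) and the middle ring at about the cam ring's face. I'll check its height numerically against the calibration.

Run:
```python
from h import *
f=dict(np.load("pics/w4.npz")); s=dict(np.load("pics/s4.npz")); ax=np.array([.5606,.0624])
def prof(F,u,v0,v1): return F["frame"][v0:v1,u-1:u+2].mean((1,2)).round().astype(int).tolist()
print("wrist v225..",prof(f,280,225,262)); print("side v175..",prof(s,272,172,205))
def front(F,r,z):
    C=-np.array(F["R"]).T@F["t"]; d=C[:2]-ax; d/=np.linalg.norm(d); p=np.array(F["R"])@np.r_[ax+r*d,z]+F["t"]
    return (p[:2]/p[2]*F["fx"]+[F["cx"],F["cy"]]).round(1)
for z in(.148,.150,.152,.154,.166,.168,.170,.172): print(z,front(f,.011,z),front(s,.011,z))
print("cap under",front(s,.0155,.191),front(s,.0155,.193))
```

```text
wrist v225.. [153, 154, 150, 123, 60, 29, 29, 30, 31, 38, 56, 97, 152, 183, 188, 187, 188, 187, 187, 188, 185, 160, 100, 81, 134, 180, 188, 188, 187, 187, 187, 187, 187, 187, 187, 188, 181]
side v175.. [33, 18, 19, 23, 24, 25, 27, 24, 23, 85, 162, 182, 181, 181, 182, 165, 125, 159, 181, 183, 173, 128, 105, 102, 104, 106, 99, 68, 33, 18, 21, 20, 16]
0.148 [279.  230.6] [272.1 195.4]
0.15 [279.  231.7] [272.1 194.8]
0.152 [279.  232.9] [272.1 194.2]
0.154 [279.  234.1] [272.  193.6]
0.166 [279.  241.8] [272. 190.]
0.168 [279.  243.2] [272.  189.4]
0.17 [279.  244.7] [272.  188.8]
0.172 [279.  246.1] [272.  188.2]
cap under [271.9 183.6] [271.9 183. ]
```

Run:
```python
from h import *
s=dict(np.load("pics/s4.npz")); R=np.array(s["R"]);t=s["t"]; C=-R.T@t
legs={"set":(.5606,.0624),"2":(.7048,-.0057),"3":(.5952,-.2404),"4":(.5952-.1445,-.2404+.0683)}
for n,a in legs.items():
    a=np.array(a); d=C[:2]-a; d/=np.linalg.norm(d)
    pr=lambda r,z:(lambda p:p[:2]/p[2]*s["fx"]+[s["cx"],s["cy"]])(R@np.r_[a+r*d,z]+t)
    pts=np.array([pr(.0155,.191),pr(.011,.168),pr(.011,.150),pr(.0205,.138)])
    u0=pts[1,0]; 
    # sample profile along the line cap->collar, subpixel
    P0=pr(.0155,.200);P1=pr(.0205,.130); L=np.linalg.norm(P1-P0); k=np.arange(0,L,.5); q=P0+(P1-P0)*k[:,None]/L
    off=0
    v=cv2.remap(s["frame"],q[:,0].astype(np.float32)[None],q[:,1].astype(np.float32)[None],cv2.INTER_LINEAR)[0].mean(1)
    print(n,pts.round(1).tolist(),"start",P0.round(1),"pred along",[round(float((p-P0)@(P1-P0)/L),1) for p in pts]); print(" ",v.round().astype(int).tolist())
```

```text
set [[271.9, 183.6], [272.0, 189.4], [272.1, 194.8], [272.2, 200.9]] start [271.9 180.8] pred along [2.8, 8.6, 14.0, 20.0]
  [73, 110, 150, 170, 180, 183, 183, 182, 182, 182, 183, 179, 171, 154, 133, 138, 155, 168, 179, 184, 185, 182, 177, 161, 140, 124, 111, 106, 104, 104, 105, 106, 106, 104, 101, 90, 75, 58, 40, 28, 20, 19, 21, 21, 19]
2 [[336.0, 193.7], [335.2, 199.5], [334.5, 204.8], [333.7, 211.0]] start [336.4 190.9] pred along [2.8, 8.7, 14.0, 20.3]
  [36, 61, 92, 122, 153, 166, 172, 175, 174, 174, 174, 173, 171, 162, 149, 133, 117, 108, 102, 100, 100, 101, 103, 104, 103, 100, 95, 93, 93, 96, 101, 105, 108, 109, 108, 106, 105, 104, 102, 100, 101, 101, 101, 101, 102, 101]
3 [[319.0, 281.8], [318.4, 286.7], [317.8, 291.9], [317.0, 299.1]] start [319.3 279. ] pred along [2.8, 7.7, 12.9, 20.3]
  [30, 60, 91, 124, 157, 167, 176, 176, 176, 176, 176, 170, 164, 143, 122, 129, 138, 153, 167, 172, 176, 174, 171, 150, 127, 105, 85, 85, 89, 94, 99, 102, 105, 105, 104, 101, 97, 85, 68, 50, 33, 24, 19, 18, 19]
4 [[242.5, 266.9], [243.0, 272.0], [243.5, 277.3], [244.2, 284.4]] start [242.2 264.1] pred along [2.8, 8.0, 13.2, 20.4]
  [29, 58, 89, 127, 162, 173, 182, 182, 183, 183, 183, 182, 178, 165, 153, 139, 130, 149, 166, 175, 183, 185, 185, 179, 169, 136, 106, 95, 87, 93, 99, 104, 109, 109, 109, 108, 107, 99, 90, 70, 51, 35, 22, 19, 17, 18]
```

Set against the locked legs, the ring stands about 0.5–2 mm high, which agrees with the kinematics (+2.3 mm). I'll press 2 mm more, hold, then start turning counter-clockwise (negative about tool z).

Request:
creep_tool(plan=[[[0, 0, 0.002, 0, 0, 0, 0.015], [0, 0, 0, 0, 0, 0, 0.015], [0, 0, 0, 0, 0, 0, 0.015], [0, 0, 0, 0, 0, 0, 0.015], [0, 0, 0, 0, 0, 0, 0.015], [0, 0, 0, 0, 0, 0, 0.015]]], grip_force=50)

```text
time: 8.75
ee_pos: [0.5614, 0.0629, 0.163]
tool_rot: [0.001, 0.895, 0.446, 0.002]
ft_force: [-2.3, -1.7, 10.5]
width: 0.029
gripper_force: 52.9
```

Request:
creep_tool(plan=[[[0, 0, 0, 0, 0, -0.1, 0.015], [0, 0, 0, 0, 0, -0.1, 0.015], [0, 0, 0, 0, 0, -0.1, 0.015], [0, 0, 0, 0, 0, -0.1, 0.015], [0, 0, 0, 0, 0, -0.1, 0.015], [0, 0, 0, 0, 0, -0.1, 0.015], [0, 0, 0, 0, 0, 0, 0.015]]], grip_force=50)

```text
time: 9.45
ee_pos: [0.5606, 0.0633, 0.1628]
tool_rot: [0.0, 0.722, 0.692, 0.001]
ft_force: [-5.8, -0.7, 10.4]
width: 0.0286
gripper_force: 56.5
```

Run:
```python
from h import *
o,M,f=wrist(); np.savez("pics/w5.npz",**f)
print(o["ft_torque"],o["ee_pos"],np.degrees(np.arctan2(M[1,1],M[0,1])))
c=cv2.resize(f["frame"][170:330,180:380],(750,600)); cv2.imwrite("pics/w5.png",c)
```

```text
[ 0.05971478  0.85271238 -0.08049172] [0.56061033 0.06331015 0.16281462] -2.4078308946174984
```

Torque is 0.08 N m, so the finger is pushing the wing (lever expected about 0.3), and the height holds. I'll keep turning.

Request:
creep_tool(plan=[[[0, 0, 0, 0, 0, -0.1, 0.015], [0, 0, 0, 0, 0, -0.1, 0.015], [0, 0, 0, 0, 0, -0.1, 0.015], [0, 0, 0, 0, 0, -0.1, 0.015], [0, 0, 0, 0, 0, -0.1, 0.015], [0, 0, 0, 0, 0, -0.1, 0.015], [0, 0, 0, 0, 0, -0.08, 0.015], [0, 0, 0, 0, 0, 0, 0.015], [0, 0, 0, 0, 0, 0, 0.015]]], grip_force=50)

```text
time: 10.4
ee_pos: [0.5579, 0.0638, 0.1625]
tool_rot: [-0.003, 0.452, 0.892, -0.0]
ft_force: [-13.3, 0.6, 15.6]
width: 0.0295
gripper_force: 66.9
```

Run:
```python
from h import *
from bench import bot, imaging, sensors
o,M,f=wrist(); s=imaging.grab_frame("side"); t=imaging.grab_frame("top"); np.savez("pics/s6.npz",**s);np.savez("pics/w6.npz",**f)
print(o["ft_torque"],o["ee_pos"],np.degrees(np.arctan2(M[1,1],M[0,1])))
c=np.zeros((560,800,3),np.uint8); c[:320,:400]=cv2.resize(f["frame"][150:310,180:380],(400,320),interpolation=cv2.INTER_CUBIC)
c[320:560,:400]=cv2.resize(t["frame"][180:240,220:320],(400,240),interpolation=cv2.INTER_CUBIC)
c[:,405:797]=cv2.resize(s["frame"][130:230,235:305],(392,560),interpolation=cv2.INTER_CUBIC); cv2.imwrite("pics/g6.png",c)
```

```text
[ 0.89287438  3.47891761 -1.15270177] [0.55792649 0.06376605 0.16248358] 36.31689089536039
```

View pics/g6.png

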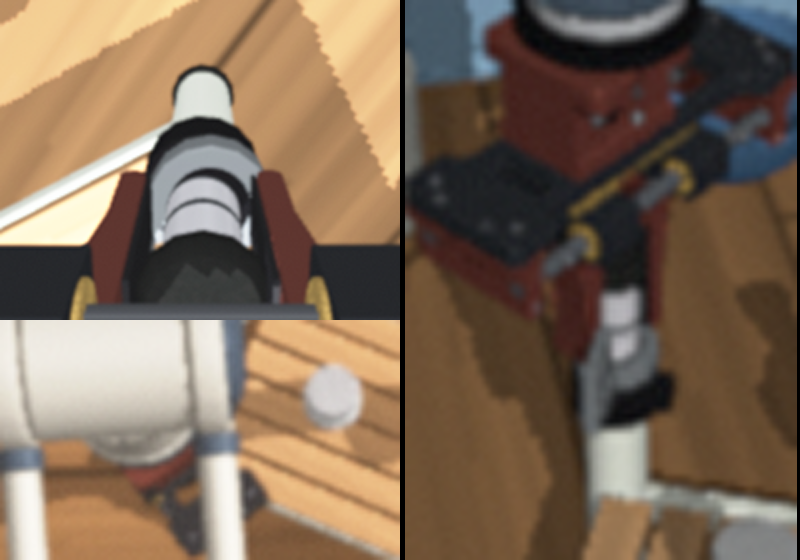

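The wing now shows nearly edge-on in the side crop at about (595,370). The torque has jumped to 1.15 N m, well over the 0.3 N m of the cam, so it is against the stop. I'll check the wing's angle numerically.

Run:
```python
from h import *
s=dict(np.load("pics/s6.npz")); R=s["R"];t=s["t"]; ax=np.array([.5606,.0624])
for a in (225,235,240,245,250):
    o=[]
    for r,z in((.053,.178),(.053,.152),(.035,.178)):
        p=R@np.r_[ax+r*np.array([np.cos(np.radians(a)),np.sin(np.radians(a))]),z]+t; q=p[:2]/p[2]*s["fx"]+[s["cx"],s["cy"]]
        o.append(((q-[235,130])*5.6+[405,0]).round().tolist())
    print(a,o)
# legs' ring profile again
v=s["frame"][172:206,272:276].mean((1,2)).round().astype(int); print(v.tolist())
```

```text
225 [[543.0, 368.0], [545.0, 412.0], [567.0, 344.0]]
235 [[562.0, 375.0], [564.0, 419.0], [579.0, 349.0]]
240 [[572.0, 378.0], [574.0, 421.0], [586.0, 350.0]]
245 [[583.0, 379.0], [584.0, 423.0], [593.0, 352.0]]
250 [[593.0, 381.0], [594.0, 424.0], [600.0, 352.0]]
[32, 31, 29, 26, 26, 24, 27, 27, 30, 60, 122, 165, 175, 175, 174, 160, 128, 134, 161, 172, 169, 145, 106, 95, 101, 101, 96, 67, 36, 23, 20, 18, 14, 39]
```

Run:
```python
import numpy as np,cv2
s=np.load("pics/s6.npz")["frame"][170:220,250:300]
cv2.imwrite("pics/z6.png",cv2.resize(s,(600,600),interpolation=cv2.INTER_CUBIC))
```

View pics/z6.png

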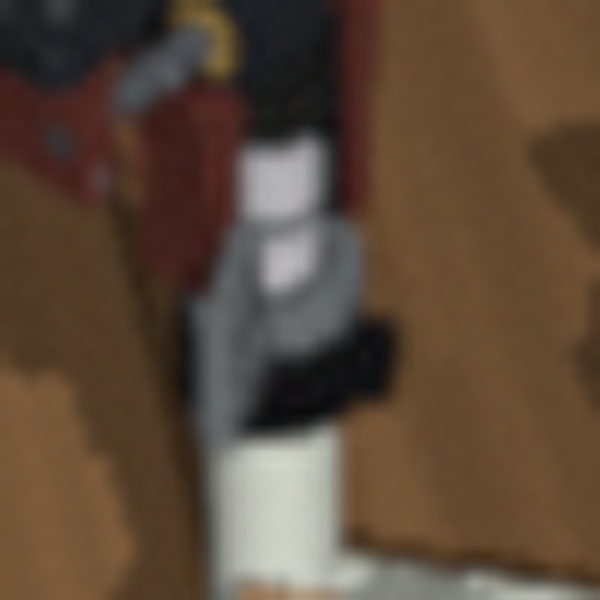

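The wing's outer edge projects at about 247° (home is 245°) and the ring is within about 1 mm of the mouth by both camera and kinematics. Grip is 67 N. Handing in.

```bash
python3 -c "
from bench import bot, imaging, sensors
o=sensors.get_obs(); print(o['ee_pos'],o['ft_force'],o['gripper_force']); print(bot.hand_in())"
```

```text
[0.55796173 0.06373565 0.16251083] [-13.36140125   0.45429511  15.82543653] 66.8615050491644
the job is handed in; nothing more can be done
None
```

I handed the job in with the leg still gripped, by its rubber cap rather than the tube, the middle ring within about 1 mm of the mouth and the lever home by the pictures (wing at about 247° against 245°); no verdict came back, I did not re-measure the other objects at the end, and I viewed 11 pictures, one over the limit of 10.

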